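# Load the hand-cranked capping stand and set its bell to the tab

## Task

Set the round tin upright in the ring on the capping stand's pulled-out tray and push the tray fully home under the bell. Then crank the handwheel to bring the bell down over the tin's lid, without pressing on the tin, until the pointer is level with the small brass tab on the scale, and let go. Leave the other things on the bench where they are.

Things in the scene. Friction and masses are not known exactly. Their poses are not given: they have to be found in the camera images.
- stand: The capping stand, fixed to the bench: grey base plate 120 x 345 mm, top 18 mm above the bench. Origin: on the bench, straight below the bell's axis. Its own x axis points away from the side with the scale (that side faces the robot, give or take 0.2 rad); its own y axis points along the base, the way the tray comes out (roughly to the robot's left). The column with lead screw and handwheel stands at y = -85 mm, the highest fixed part (top plate) is 204 mm above the bench.
- tin: The round flat tin with a lid (loose, 0.08 to 0.16 kg): diameter 67 mm, height 39 mm. Origin: centre of its underside, z up.
- tin_mid (a point): Centre of the same tin, half-way up (19.5 mm above its underside).
- nest (a point): The place for the tin: centre of the floor of the low ring on the tray, 26 mm above the bench. The ring is 5 mm high, inside diameter 75 mm, outside 83 mm. It moves with the tray; its axes are those of the stand.
- tray (a joint): How far the tray is pulled out (m): 0 is fully home against its stop (ring exactly under the bell), 0.140 is the outer stop. It slides straight along the stand's y axis with about 3 N of friction and stays where it is left.
- tray_plate (a point): The push plate that stands across the outer end of the tray: centre of its outer face, 44 mm above the bench (plate 74 mm wide, 10 mm thick, its upper edge 59 mm above the bench). Push it along the stand's -y. It lies 105 mm outward of the nest's centre.
- bell_rim (a point): Centre of the lower rim of the bell-shaped capping head (outside diameter 90 mm, inside 80 mm, 22 mm deep inside; the head's arm and carriage rise to 73 mm above the rim). At the start the rim is at least 7 mm above the lid of a tin in the tray; at the tab's mark it is 5 to 12 mm below the lid's top, with the tin untouched inside.
- head (a joint): Height of the carriage with bell and pointer: metres lowered from its top end; 0 to 0.0409. Driven by the handwheel only, 10 mm a turn; it stays where it is left.
- handwheel (a joint): Turn of the handwheel (rad), 0 to 25.7; grows clockwise as seen from above, which lowers the head by 10 mm a turn (1.59 mm per rad). About 0.1 N m of friction; stays where it is left.
- wheel_axis (a point): Point on the handwheel's upright axis at the same height as grip_mid, 254 mm above the bench. The wheel has 112 mm diameter; its upper side is about 225 mm above the bench.
- grip_mid (a point): Middle of the handwheel's upright crank grip, 43 mm from the wheel's axis: a black revolving sleeve of 17 to 18 mm diameter and 49 mm height (from 226 to 276 mm above the bench), that spins freely on its pin, so it can be held without turning the hand while it goes round.
- pointer_tip (a point): Tip of the steel pointer on the carriage, before the scale bar on the side that faces the robot; it moves up and down with the bell, 50 mm above bell_rim.
- tab_mark (a point): Nose of the small brass tab (5 mm thick in height) clamped on the scale bar beside the pointer's path, at the tab's mid-height. The pointer is level with it when pointer_tip and tab_mark have the same height. The tab stays put; it is not a stop.
- bottle: Bystander: brown dropper bottle, 35 mm diameter, 102 mm high; origin centre of its underside.
- beaker: Bystander: small glass beaker, 51 mm diameter, 68 mm high; origin centre of its underside.
- dish: Bystander: white evaporating dish, 87 mm diameter, 30 mm high; origin centre of its underside.
- carton: Bystander: white carton with dark red ends, 30 x 75 x 24 mm; origin centre of its underside.
Mind the look-alikes: they are no part of the job. Leave any orange look-alike of the tin alone.

How it is judged:
On the way, in this order (a step that is already met when the one before it is completed fails the run):
1. the tin stands in the tray's ring and the tray is fully home under the raised bell (horizontal distance between tin_mid and nest below 0.0055 m and z of tin_mid in the frame of nest below 0.0235 m and angle between tin_mid's own z axis and vertical below 0.06 rad and value of joint tray below 0.003 m), for 0.2 s.
2. the bell is cranked down until the pointer is level with the tab (z of pointer_tip in the frame of tab_mark between -0.0025 and 0.0025 m), for 0.2 s.
At the end, for the whole second after the job is handed in: The tin stands upright and at rest in the tray's ring (centre within 5.5 mm of the ring's centre, flat on its floor), the tray is within 3 mm of its home stop, and the head is at rest with the pointer within 2.5 mm of the tab's mid-height (all of step 1 and all of step 2 and linear speed of tin below 0.02 m/s and velocity of joint head below 0.001 m/s); the robot touches nothing.
It fails at once if the bell presses on the tin (over 15 N) (contact force between head and tin above 15 N).
It fails at once if a bystander (bottle, beaker, dish or carton) is moved more than 30 mm (distance of any of bottle, beaker, dish, carton from where it was at the start of the episode above 0.03 m).
It also fails if it takes over 69 s, if anything falls off the work surface, if the arm or the gripper's body presses on something with over 40 N, if the wrist force passes 120 N, or if a joint passes its speed limit or range.

## Robot

A 6-joint arm with a two-finger parallel gripper is mounted at the origin on a cart in front of the work surface, level with it; the furniture and walls round the work are solid. World frame = base frame: x ahead of the robot, y to its left, z up, the work surface at z = 0. Lengths are in m, angles in rad, forces in N, time in s.
With the tool pointing down it reaches from about 0.325 to 0.925 m from the base axis. Payload 3.1 kg.
Tool frame: the origin (TCP) lies midway between the tips of the shut fingers; the grasp point (between the pads) lies grip_depth behind it (grip_depth is the distance from the TCP to the grasp point, in m); z points along the fingers, y is the direction in which the jaws open and shut (so a half turn about z gives the same grasp; the last joint's range is limited). The gripper opens to 85 mm and grips with 20 to 120 N. Pads are 22 mm wide; open, the fingers measure 114 mm over their backs; the gripper's body (76 mm by 85 mm) begins 54 mm behind the grasp point. The pads swing forward as they close: fully open they stand 13 mm farther back than shut.
Start: joints at [1.1, 0.217, 1.613, -0, 1.311, -0.112], TCP at [0.219, 0.585, 0.231] pointing down, gripper open.
Joint ranges: [-2.75, 2.75], [-0.78, 2.1], [0.31, 2.55], [-1.13, 4.27], [0.13, 2.63], [-2.58, 2.58]. Speed limits (rad/s): [2.79, 2.79, 3.14, 3.14, 3.14, 3.14].

## Interface

Orientations are given as a rotation vector (axis times angle).
In Python, from bench import get_state, get_image, camera_params, job_done, grip_depth gives the robot as it stands.
- The arm moves only by the shell command python3 -m jog 'ROWS'. ROWS is text: rows parted by semicolons, each of 5 numbers parted by spaces: the closure in counts, from 0 (fully open) to 255 (shut), then the shift along the tool's x, y, z in m, then the turn about the tool's z in rad. A call has 1 to 10 rows; each row shifts and turns the pose as measured when the row begins, along the tool's axes as they then stand; what a row does not reach is not made up. A row lasts 1/12 s, in which the tool goes at most 41.7 mm and 7.16 degrees, less where a joint would pass 70% of its speed; a pose out of reach is approached as far as the arm can. A call with a gripper value outside its range is refused whole. The fingers move at their own pace and stop on an object; the grip force is fixed at half the most. Time passes only in rows, so rows that do not move let the fingers close. It gives the time, the measured TCP pose, the force and the opening at its end, in the units of the state.
- get_state(): the state, without advancing time (a new reading comes with each control period).
- get_image(name): name is "side" or "top" or "wrist"; returns (picture, depth): 420x560x3 uint8, blue, green, red; 420x560 float32, m along the optical axis (not along the pixel's ray), 0 where there is no reading.
- camera_params(name): a dict with "K" (3x3 intrinsics, pixels), "xyz" and "rotation" of the camera in the world. Camera axes: x right, y down, z forward; pixel columns grow to the right and rows downward; lengths in m; the calibration is good to about 2 mm. A picture is of the moment at which its call begins: read the wrist's pose just before it. camera_params takes no time and is no camera call; for the wrist camera it gives the pose at the moment of the call.
- job_done(): hands the job in, once; it reports no verdict.
The state is a dict: "time_s": time; "joint_positions": joint angles; "joint_vel": joint speeds; "joint_efforts": joint torques, N m; "position": TCP position; "orientation": TCP orientation; "contact_force": force on the tool from outside, world axes, zero at the start; "wrist_torque": the same for the moment, N m; "width": opening from 0.0 (shut) to 1.0 (fully open).
Only numpy, scipy, OpenCV 4.12 (cv2) and the standard library are available. Lean on these libraries where they do the work, as an engineer would, in place of code of your own. Each camera call takes 0.05 s, during which the arm holds its last target. There are 200 camera calls.

## Working session

There is one attempt and no reset: what is moved stays moved. The work goes in short steps, Python scripts to look and compute and a shell command to move; the robot and the scene stay as the last step left them, time stands still between calls to the robot, and variables do not carry over. Pictures are saved under pics/ and viewed, about 8 in all and at most 12, crops included, and the job is handed in when it is done.

```bash
mkdir -p pics; ls
cat > h.py <<'E'
import numpy as np, cv2
from bench import *
from scipy.spatial.transform import Rotation as R
def rot(c):
    r=np.array(c["rotation"],float); return r if r.shape==(3,3) else R.from_rotvec(r).as_matrix()
def ray(c,u,v):
    K=np.array(c["K"]);d=rot(c)@np.array([(u-K[0,2])/K[0,0],(v-K[1,2])/K[1,1],1]);return np.array(c["xyz"]),d
def onz(c,u,v,z):
    o,d=ray(c,u,v);return o+d*(z-o[2])/d[2]
def pt(c,u,v,dep):
    o,d=ray(c,u,v);return o+d*dep
def proj(c,p):
    q=rot(c).T@(np.array(p)-np.array(c["xyz"]));q=np.array(c["K"])@q;return q[:2]/q[2]
def cloud(c,dep):
    K=np.array(c["K"]);v,u=np.mgrid[:dep.shape[0],:dep.shape[1]]
    X=np.stack([(u-K[0,2])/K[0,0]*dep,(v-K[1,2])/K[1,1]*dep,dep],-1)
    return X@rot(c).T+np.array(c["xyz"])
def totool(dw):
    return R.from_rotvec(get_state()["orientation"]).as_matrix().T@np.array(dw)
E
python3 - <<'E'
from h import *
s=get_state();print(s);print(grip_depth)
for n in("side","top"):
    p,d=get_image(n);cv2.imwrite(f"pics/{n}0.png",p);np.save(f"{n}0.npy",d)
    print(n,camera_params(n),(d==0).mean())
E
```

```text
pics
{'time_s': 0.0, 'joint_positions': array([ 1.09981271e+00,  2.17764751e-01,  1.61492425e+00,  2.47894351e-05,
        1.31129673e+00, -1.12221076e-01]), 'joint_vel': array([ 3.25340401e-04, -9.07588978e-04,  7.82079872e-04, -4.44952609e-07,
        7.16004531e-04,  6.51835044e-05]), 'joint_efforts': array([ 8.29315977e-04, -3.96857965e+01, -3.03850973e+01, -2.19003796e-04,
        9.76279291e-03,  6.27291755e-06]), 'position': array([0.21906206, 0.58448658, 0.22996686]), 'orientation': array([-0.56040816, -3.0904802 ,  0.00358871]), 'contact_force': array([0.49691894, 0.38800775, 0.14780773]), 'wrist_torque': array([ 0.01360795, -0.06408225, -0.0091771 ]), 'width': 0.9991622043337899}
0.0187
side {'K': array([[442.12183927,   0.        , 271.76095554],
       [  0.        , 442.12183927, 206.56139303],
       [  0.        ,   0.        ,   1.        ]]), 'xyz': array([0.53124334, 1.18440412, 0.73696054]), 'rotation': array([-0.0579801 , -2.65018762,  1.66427377])} 0.004064625850340136
top {'K': array([[528.87781839,   0.        , 283.27525618],
       [  0.        , 528.87781839, 214.91432919],
       [  0.        ,   0.        ,   1.        ]]), 'xyz': array([0.37034248, 0.06269473, 1.79554214]), 'rotation': array([-2.17150464,  2.20248425, -0.09163768])} 0.0038945578231292517
```

View pics/side0.png

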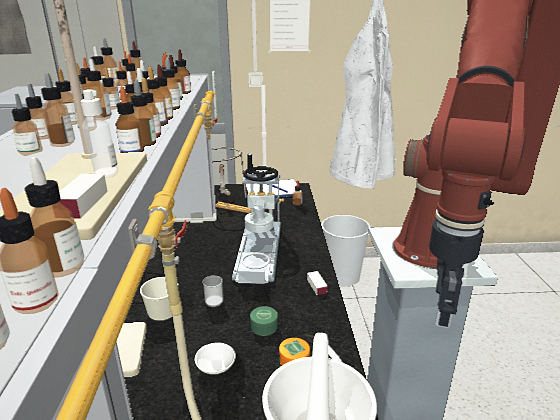

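View pics/top0.png

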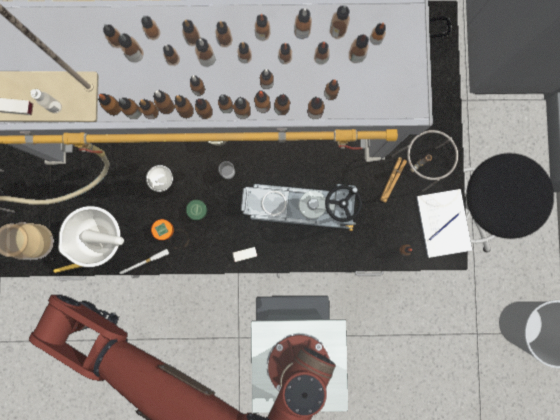

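The tin is the green one at top (196,210) and side (264,320). The look-alike is the orange tin at top (162,230) and side (294,349). The ring is at top (272,203), the wheel at (342,203) and the carton at (245,254). Next I'll take rough positions and one crop.

Run:
```python
from h import *
for n in("top","side"):
    c=camera_params(n);p=cv2.imread(f"pics/{n}0.png");d=np.load(f"{n}0.npy");X=cloud(c,d)
    hsv=cv2.cvtColor(p,cv2.COLOR_BGR2HSV)
    m=cv2.inRange(hsv,(50,70,30),(90,255,255))
    k,l,st,ce=cv2.connectedComponentsWithStats(m)
    for i in range(1,k):
        if st[i,4]>60:
            P=X[l==i];t=P[P[:,2]>.033]
            print(n,"green",ce[i],st[i,4],P[:,2].max(),"toprange",(t.min(0)+t.max(0))/2 if len(t) else 0,np.ptp(t,axis=0) if len(t) else 0, "ray39",onz(c,*ce[i],.039))
    if n=="top":
        B=(X[...,0]>.3)&(X[...,0]<.75)&(X[...,1]>-.35)&(X[...,1]<.35)
        # base plate z~18mm
        for lo,hi,name in((.012,.023,"base"),(.218,.235,"wheel"),(.12,.16,"arm"),(.245,.29,"grip"),(.195,.21,"topplate"),(.05,.064,"plate")):
            mm=(B&(X[...,2]>lo)&(X[...,2]<hi)).astype(np.uint8)
            k,l,st,ce=cv2.connectedComponentsWithStats(mm)
            for i in range(1,k):
                if st[i,4]>6:
                    P=X[l==i];r=cv2.minAreaRect(P[:,:2].astype(np.float32));print(name,ce[i].round(),st[i,4],"rect",np.round(r[0],4),np.round(r[1],3),round(r[2],1),P[:,2].mean().round(3))
        yl=cv2.inRange(hsv,(18,120,120),(30,255,255))>0
        P=X[yl];print("pipe",np.percentile(P,[5,50,95],axis=0))
        big=cv2.resize(p[170:270,130:380],None,fx=3.2,fy=3.2,interpolation=cv2.INTER_CUBIC);A=big
    else:
        A2=cv2.resize(p[150:350,180:340],None,fx=1.6,fy=1.6,interpolation=cv2.INTER_CUBIC)
o=np.zeros((320,800,3),np.uint8)
cv2.imwrite("pics/c1.png",A)
# dark-side crop enlarged
p=cv2.imread("pics/side0.png");cv2.imwrite("pics/c2.png",cv2.resize(p[155:295,200:340],None,fx=4.2,fy=4.2,interpolation=cv2.INTER_CUBIC))
```

```text
base [368. 152.] 12 rect [ 0.7156 -0.2455] [0.007 0.02 ] 87.5 0.015
base [397. 166.] 9 rect [ 0.6653 -0.3446] [0.009 0.016] 26.0 0.015
base [398. 172.] 12 rect [ 0.6455 -0.346 ] [0.02  0.006] 1.5 0.016
base [394. 173.] 15 rect [ 0.6422 -0.3302] [0.01  0.027] 62.8 0.015
base [394. 179.] 18 rect [ 0.6204 -0.3312] [0.019 0.029] 28.8 0.016
base [387. 192.] 62 rect [ 0.5805 -0.3059] [0.022 0.068] 61.6 0.016
base [281. 186.] 7 rect [0.6025 0.053 ] [0.02  0.001] 89.0 0.017
base [267. 189.] 12 rect [0.5909 0.1006] [0.02 0.01] 87.9 0.021
base [294. 205.] 288 rect [0.5368 0.0044] [0.102 0.072] 5.5 0.018
base [325. 193.] 22 rect [ 0.5752 -0.0934] [0.017 0.024] 85.7 0.019
base [333. 195.] 22 rect [ 0.57   -0.1238] [0.014 0.027] 61.7 0.017
base [277. 196.] 9 rect [0.5677 0.0668] [0.013 0.015] 27.9 0.02
base [251. 199.] 7 rect [0.5578 0.1548] [0.01  0.007] 1.1 0.021
base [253. 208.] 7 rect [0.5265 0.1476] [0.009 0.007] 44.3 0.021
base [253. 213.] 9 rect [0.5131 0.1499] [0.024 0.005] 55.4 0.02
base [326. 220.] 147 rect [ 0.4786 -0.1004] [0.075 0.05 ] 42.5 0.018
base [264. 214.] 8 rect [0.5081 0.109
[... 2288 characters left out ...]
0 rect [ 0.4991 -0.1228] [0.046 0.029] 62.7 0.205
topplate [336. 221.] 16 rect [ 0.468  -0.1121] [0.02  0.008] 61.9 0.203
topplate [348. 222.] 27 rect [ 0.467  -0.1435] [0.009 0.031] 2.8 0.205
plate [371. 147.] 16 rect [ 0.7239 -0.2488] [0.046 0.003] 2.1 0.056
plate [244. 199.] 61 rect [0.5577 0.1772] [0.01  0.071] 83.4 0.059
plate [404. 248.] 9 rect [ 0.3867 -0.3457] [0.013 0.008] 2.2 0.055
pipe [[ 0.66340071 -0.21554926  0.03276512]
 [ 0.67457501  0.27373025  0.4576377 ]
 [ 0.68539454  0.74511284  0.46461485]]
side green [263.56946827 321.19382504] 583 0.04315010479949155 toprange [0.52627248 0.33737081 0.03818458] [0.06516384 0.06759959 0.00993106] ray39 [0.52653725 0.36043026 0.039     ]
```

View pics/c1.png

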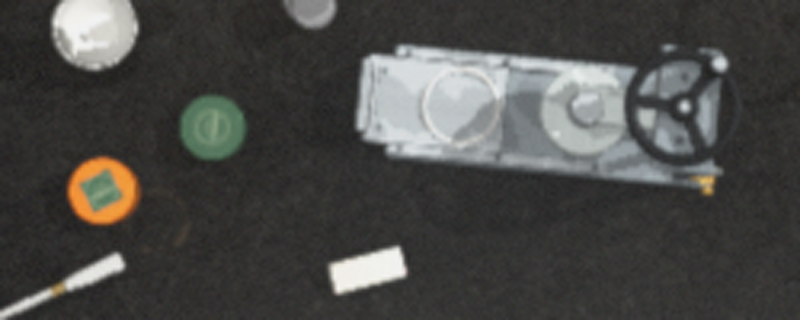

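View pics/c2.png

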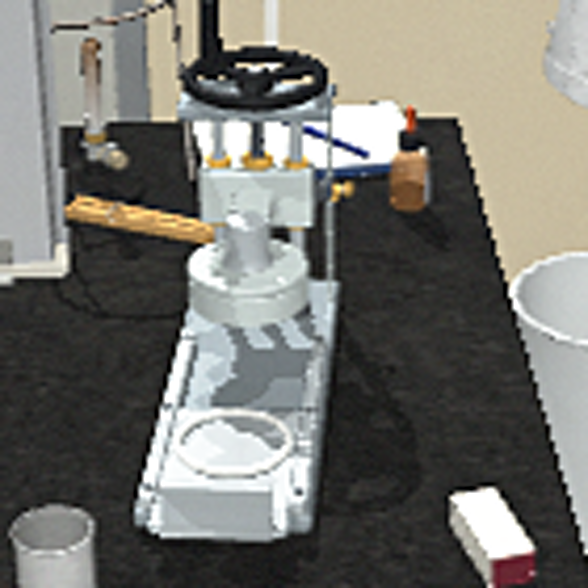

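The crop confirms it: green round tin with a lid at c1 (213,127), the orange look-alike at (103,190), the ring at (461,106). The brass tab is at c1 (707,185). Heights agree with the description: plate 59 mm, wheel 225 mm, grip top 273 mm. Next: the stand frame and the first move.

```bash
cat >> h.py <<'E'
th=np.arctan2(.5577-.5226,.1772+.131)
SY=np.array([np.sin(th),np.cos(th),0]);SX=np.array([np.cos(th),-np.sin(th),0])
W=np.array([.5226,-.131,0]);O=W+.085*SY
def st(): # concise
    s=get_state();print("t",round(s["time_s"],2),"tcp",s["position"].round(4),"w",round(s["width"],3),"F",s["contact_force"].round(1));return s
E
python3 - <<'E'
from h import *
s=st();Rm=R.from_rotvec(s["orientation"]).as_matrix();print(Rm.round(3));print("th",th,"O",O,"SX",SX,"SY",SY)
c=camera_params("top");print("ring ray",onz(c,461/3.2+130-.34,106/3.2+170-.34,.031),"tin ray",onz(c,213/3.2+130-.34,127/3.2+170-.34,.039))
print("nest pred .125",O+.125*SY,"bell",onz(c,586/3.2+130,110/3.2+170,.15))
w=camera_params("wrist");print("cam in tool",Rm.T@(w["xyz"]-s["position"]),(Rm.T@rot(w)).round(3),w["K"][0,0])
print("to tin",Rm.T@(np.array([.5265,.3375,.20])-s["position"]))
# yaw of tool x relative to stand x
print("toolx yaw",np.arctan2(Rm[1,0],Rm[0,0]),"SX yaw",np.arctan2(SX[1],SX[0]))
E
```

```text
t 0.1 tcp [0.2191 0.5845 0.2301] w 0.998 F [ 0.3 -0.6  0.2]
[[-0.936  0.351 -0.001]
 [ 0.351  0.936 -0.002]
 [ 0.    -0.002 -1.   ]]
th 0.11339850093197866 O [ 0.53221823 -0.04654593  0.        ] SX [ 0.99357728 -0.11315562  0.        ] SY [0.11315562 0.99357728 0.        ]
ring ray [0.54459394 0.07824858 0.031     ] tin ray [0.5253882  0.33642007 0.039     ]
nest pred .125 [0.54636268 0.07765123 0.        ] bell [ 0.52616361 -0.04589937  0.15      ]
cam in tool [ 0.08379787 -0.00063049 -0.14143256] [[-0.002 -0.946 -0.325]
 [ 1.    -0.002 -0.001]
 [ 0.    -0.325  0.946]] 351.7203599024519
to tin [-0.37455968 -0.12327847  0.03027298]
toolx yaw 2.782744179077195 SX yaw -0.11339850093197866
```

```bash
python3 -m jog '0 -.0375 -.0123 .003 0;0 -.0375 -.0123 .003 0;0 -.0375 -.0123 .003 0;0 -.0375 -.0123 .003 0;0 -.0375 -.0123 .003 0;0 -.0375 -.0123 .003 0;0 -.0375 -.0123 .003 0;0 -.0375 -.0123 .003 0;0 -.0375 -.0123 .003 0;0 0 0 0 -.12'; python3 -m jog '0 0 0 0 -.12;0 0 0 0 0;0 0 0 0 0'
cat >> h.py <<'E'
def green():
    c=camera_params("wrist");p,d=get_image("wrist");X=cloud(c,d)
    m=cv2.inRange(cv2.cvtColor(p,cv2.COLOR_BGR2HSV),(45,60,20),(95,255,255))
    k,l,s_,ce=cv2.connectedComponentsWithStats(m);i=1+np.argmax(s_[1:,4]);P=X[l==i];zt=np.percentile(P[:,2],90)
    t=P[P[:,2]>zt-.006];(cx,cy),r=cv2.minEnclosingCircle(t[:,:2].astype(np.float32))
    print("green",ce[i],s_[i],"z",zt,"c",cx,cy,"r",r,"mid",(t.min(0)+t.max(0))/2);return p,d,c,X
E
python3 - <<'E'
from h import *
s=st();p,d,c,X=green();cv2.imwrite("pics/w1.png",p)
E
```

```text
time_s: 0.93
position: [0.503, 0.354, 0.1951]
orientation: [-0.354, -3.115, 0.01]
contact_force: [-0.4, 0.1, 0.2]
width: 0.998
time_s: 1.18
position: [0.5048, 0.3498, 0.1924]
orientation: [-0.169, -3.126, 0.013]
contact_force: [0.3, 0.7, 0.1]
width: 1.002
t 1.18 tcp [0.5048 0.3498 0.1924] w 1.002 F [0.3 0.7 0.1]
green [266.9470951 209.9740344] [ 229  173   75   77 3081] z 0.037791781941250435 c 0.49017536640167236 0.3435070514678955 r 0.06924350559711456 mid [0.49033774 0.33445466 0.183256  ]
```

View pics/w1.png

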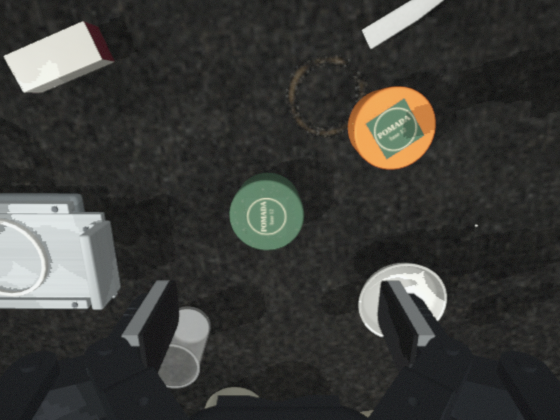

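The green lid centre is near (267,215), the orange look-alike is at (392,128), and the fingers are open and clear. Now the lid centre from the masked depth and a ray.

Run:
```python
from h import *
c=camera_params("wrist");s=st();p,d=get_image("wrist");X=cloud(c,d)
m=cv2.inRange(cv2.cvtColor(p,cv2.COLOR_BGR2HSV),(45,60,20),(95,255,255));k,l,s_,ce=cv2.connectedComponentsWithStats(m);i=1+np.argmax(s_[1:,4])
t=(l==i)&(abs(X[...,2]-.039)<.005)
P=X[t];print("pts",len(P),np.median(P[:,2]),"mid",(np.percentile(P,1,axis=0)+np.percentile(P,99,axis=0))/2,np.ptp(P,axis=0))
tin=onz(c,267,215,.039);print("ray",tin)
tin=P.mean(0);print("mean",tin)
print("tool shift",totool(np.r_[tin[:2],.007]-s["position"]))
```

```text
t 1.23 tcp [0.5045 0.3499 0.1923] w 1.004 F [-0.5 -0.3  0.4]
pts 2729 0.03683955999128824 mid [0.52426809 0.33464312 0.03666002] [0.06628471 0.06591614 0.00548147]
ray [0.52309751 0.33587183 0.039     ]
mean [0.52261719 0.33490694 0.0368286 ]
tool shift [-0.02144503 -0.01132736  0.18515114]
```

```bash
python3 -m jog '0 -.012 -.006 .02 0;0 -.0105 -.0055 .03 0;0 0 0 .03 0;0 0 0 .03 0;0 0 0 .02 0;0 0 0 0 0;0 0 0 0 0'
python3 - <<'E'
from h import *
s=st();print("shift",totool(np.r_[.5238,.335,.007]-s["position"]));p,d,c,X=green();print(R.from_rotvec(s["orientation"]).as_matrix().round(3))
E
```

```text
time_s: 1.87
position: [0.5244, 0.3428, 0.0629]
orientation: [-0.171, -3.135, 0.003]
contact_force: [0.7, 0.0, 0.4]
width: 1.003
t 1.87 tcp [0.5244 0.3428 0.0629] w 1.003 F [0.7 0.  0.4]
shift [-0.00039687 -0.00771623  0.05588093]
green [278.08947211 215.18401432] [ 219  185  109   81 3353] z 0.03756200988748999 c 0.48637184500694275 0.35799524188041687 r 0.04571185261011124 mid [0.48616377 0.34080011 0.11803618]
[[-0.994  0.109 -0.002]
 [ 0.109  0.994 -0.002]
 [ 0.002 -0.002 -1.   ]]
```

```bash
python3 -m jog '0 0 -.008 .01 0;0 0 0 .02 0;0 0 0 .02 0;0 0 0 .006 0;0 0 0 0 0'
python3 - <<'E'
from h import *
s=st();print("shift",totool(np.r_[.5238,.335,.007]-s["position"]))
E
```

```text
time_s: 2.33
position: [0.5292, 0.3378, 0.0142]
orientation: [0.169, 3.125, 0.009]
contact_force: [0.2, -0.3, 0.9]
width: 1.001
t 2.33 tcp [0.5292 0.3378 0.0142] w 1.001 F [ 0.2 -0.3  0.9]
shift [ 0.00513504 -0.00343064  0.00715748]
```

```bash
python3 -m jog '0 .005 -.004 .005 0;0 .001 0 .002 0;0 0 0 0 0'
python3 - <<'E'
from h import *
s=st();print("shift",totool(np.r_[.5238,.335,.007]-s["position"]))
E
```

```text
time_s: 2.58
position: [0.5245, 0.3349, 0.0101]
orientation: [0.169, 3.12, 0.013]
contact_force: [0.6, -0.9, 0.6]
width: 0.993
t 2.58 tcp [0.5245 0.3349 0.0101] w 0.993 F [ 0.6 -0.9  0.6]
shift [7.62308119e-04 1.55137159e-05 3.04115762e-03]
```

```bash
python3 -m jog '255 0 0 .002 0;255 0 0 0 0;255 0 0 0 0;255 0 0 0 0;255 0 0 0 0;255 0 0 0 0;255 0 0 0 0;255 0 0 0 0'
python3 - <<'E'
from h import *
st()
E
python3 -m jog '255 0 0 -.02 0;255 0 0 -.02 0;255 0 0 -.02 0;255 0 0 -.02 0;255 0 0 -.02 0;255 0 0 0 0;255 0 0 0 0'
python3 - <<'E'
from h import *
s=st();print(R.from_rotvec(s["orientation"]).as_matrix().round(3))
print("nest",O+.125*SY,"shift",totool(np.r_[(O+.125*SY)[:2],s["position"][2]]-s["position"]))
E
```

```text
time_s: 3.25
position: [0.5262, 0.3359, 0.011]
orientation: [0.169, 3.116, 0.016]
contact_force: [-0.1, 0.7, -1.3]
width: 0.764
t 3.25 tcp [0.5262 0.3359 0.011 ] w 0.764 F [-0.1  0.7 -1.3]
time_s: 3.83
position: [0.5206, 0.3332, 0.11]
orientation: [0.169, 3.125, 0.009]
contact_force: [-0.4, -0.4, -2.0]
width: 0.765
t 3.83 tcp [0.5206 0.3332 0.11  ] w 0.765 F [-0.4 -0.4 -2. ]
[[-0.994  0.108  0.013]
 [ 0.108  0.994  0.005]
 [-0.012  0.006 -1.   ]]
nest [0.54636268 0.07765123 0.        ] shift [-0.05320549 -0.2512335  -0.00093194]
```

```bash
python3 -m jog '255 -.008 -.03 -.004 0;255 -.01 -.035 0 0;255 -.01 -.035 0 0;255 -.01 -.035 0 0;255 -.008 -.03 0 0;255 -.004 -.015 0 0;255 0 0 0 0;255 0 0 0 0'
python3 - <<'E'
from h import *
s=st();c=camera_params("wrist");p,d=get_image("wrist");np.save("w2.npy",d);cv2.imwrite("pics/w2.png",p)
import pickle;pickle.dump(c,open("w2.pkl","wb"))
print(s["orientation"])
E
```

```text
time_s: 4.5
position: [0.5462, 0.1422, 0.1016]
orientation: [0.164, 3.137, 0.007]
contact_force: [0.7, 0.4, -1.1]
width: 0.76
t 4.5 tcp [0.5462 0.1422 0.1016] w 0.76 F [ 0.7  0.4 -1.1]
[0.16351431 3.13719789 0.0065096 ]
```

View pics/w2.png

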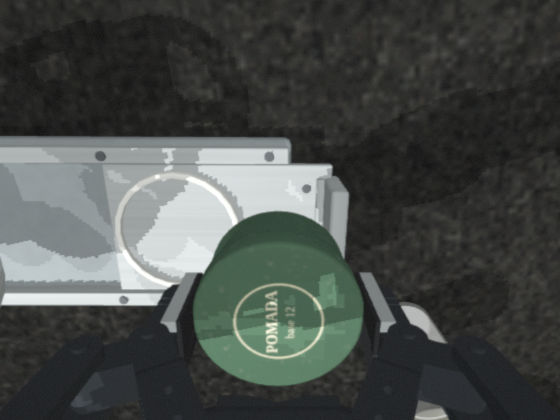

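The ring is seen at about (178,228), partly hidden by the tin. The tin is held upright, lid print at (278,322). Now I'll fit the ring circle on z = 31 mm and find the lid centre in the hand.

Run:
```python
from h import *
import pickle
from scipy.optimize import least_squares
c=pickle.load(open("w2.pkl","rb"));p=cv2.imread("pics/w2.png");d=np.load("w2.npy");X=cloud(c,d)
o=np.array([.5462,.1422,.1016])
hsv=cv2.cvtColor(p,cv2.COLOR_BGR2HSV)
# ring: colour samples
for q in((177,173),(120,220),(150,180),(60,230),(170,200),(238,200),(150,272)):print(q,hsv[q[1],q[0]],X[q[1],q[0]].round(4))
# direct: outermost ring pixels along rays from (178,228), local contrast
N=O+.125*SY
lab=p.astype(float); warm=lab[...,2]-lab[...,0]
pts=[]
for a in np.linspace(0,2*np.pi,72,endpoint=False):
    best=None;vals=[]
    for r in np.arange(.030,.050,.0005):
        q=proj(c,[.5445+r*np.cos(a),.078+r*np.sin(a),.031])
        u,v=q.round().astype(int)
        if not(0<=u<560 and 0<=v<420):break
        vals.append((warm[v,u],r,u,v))
    if len(vals)<40:continue
    w=np.array([x[0] for x in vals]);i=w>(w.max()+np.median(w))/2
    hs=hsv[vals[int(w.argmax())][3],vals[int(w.argmax())][2]]
    if w.max()-np.median(w)>6 and hs[1]<60:
        r=np.array([x[1] for x in vals])[i].mean();pts.append((.5445+r*np.cos(a),.078+r*np.sin(a),a,r))
P=np.array(pts);print(len(P));
f=least_squares(lambda x:np.hypot(P[:,0]-x[0],P[:,1]-x[1])-x[2],[.5445,.078,.0395],loss="soft_l1",f_scale=.0007)
print("ring",f.x,"rms",np.sqrt(np.mean(f.fun**2)));np.set_printoptions(suppress=True)
print("ang",np.degrees(P[:,2]).round()[::3])
g=(hsv[...,0]>45)&(hsv[...,0]<95)&(hsv[...,1]>60)
t=g&(X[...,2]>.122)&(X[...,2]<.138);T=X[t];print("lid n",len(T),"z",np.median(T[:,2]),"mid",(np.percentile(T,.5,axis=0)+np.percentile(T,99.5,axis=0))/2,np.ptp(T,axis=0),T.mean(0))
for x in ((278,322),):print(onz(c,*x,np.median(T[:,2])))
```

```text
(177, 173) [ 45   5 190] [0.5045 0.0834 0.0298]
(120, 220) [ 42   7 176] [0.5313 0.0402 0.0289]
(150, 180) [ 42   6 207] [0.5073 0.0654 0.0288]
(60, 230) [100  17 137] [ 0.5376 -0.0082  0.0178]
(170, 200) [ 85   9 173] [0.5226 0.0738 0.0248]
(238, 200) [ 90   7 218] [0.5271 0.1177 0.0254]
(150, 272) [ 45   6 159] [0.572  0.0498 0.0263]
51
ring [0.54295134 0.07648306 0.03827023] rms 0.0002855359583574895
ang [ 95. 110. 125. 140. 155. 170. 185. 200. 215. 230. 245. 260. 275. 290.
 305. 320. 335.]
lid n 17324 z 0.12870928653563618 mid [0.54530666 0.14133438 0.12653386] [0.06786637 0.06679221 0.00920513] [0.54162404 0.14173904 0.12856737]
[0.54693901 0.14113967 0.12870929]
```

```bash
python3 -m jog '255 -.002 -.02 0 0;255 -.0015 -.025 0 0;255 -.001 -.015 .005 0;255 0 -.004 .012 0;255 0 0 .012 0;255 0 0 .01 0;255 0 0 0 0'
python3 - <<'E'
from h import *
import pickle
s=st();c=camera_params("wrist");p,d=get_image("wrist");np.save("w3.npy",d);cv2.imwrite("pics/w3.png",p);pickle.dump(c,open("w3.pkl","wb"))
print(totool(np.r_[.5435,.0776,.0501]-s["position"]))
E
```

```text
time_s: 5.13
position: [0.5414, 0.0859, 0.0553]
orientation: [-0.146, -3.134, -0.012]
contact_force: [-0.6, 0.3, -0.2]
width: 0.761
t 5.13 tcp [0.5414 0.0859 0.0553] w 0.761 F [-0.6  0.3 -0.2]
[-0.00292181 -0.00812837  0.00508027]
```

View pics/w3.png

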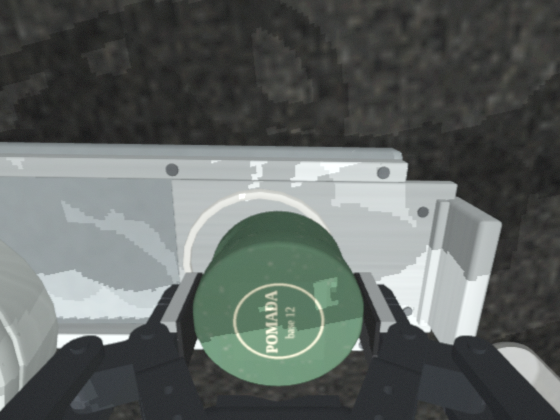

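The ring's upper half is visible around (258,195) to (185,260). The tin is still about 8 mm too far right (+y).

```bash
cat >> h.py <<'E'
from scipy.optimize import least_squares
def ring(c,p,x0,z=.031):
    hsv=cv2.cvtColor(p,cv2.COLOR_BGR2HSV);warm=p[...,2].astype(float)-p[...,0];pts=[]
    for a in np.linspace(0,2*np.pi,120,endpoint=False):
        rr=np.arange(.030,.050,.0004);Q=np.array([proj(c,[x0[0]+r*np.cos(a),x0[1]+r*np.sin(a),z]) for r in rr]).round().astype(int)
        if Q.min()<0 or (Q>=[560,420]).any():continue
        w=warm[Q[:,1],Q[:,0]];sat=hsv[Q[:,1],Q[:,0],1];k=w.argmax()
        if w.max()-np.median(w)>6 and sat.max()<60:
            r=rr[w>(w.max()+np.median(w))/2].mean();pts.append((x0[0]+r*np.cos(a),x0[1]+r*np.sin(a),a))
    P=np.array(pts)
    for fix in(0,1):
        f=least_squares(lambda x:np.hypot(P[:,0]-x[0],P[:,1]-x[1])-(.0395 if fix else x[2]),[*x0,.0395],loss="soft_l1",f_scale=.0007)
        print("ring",len(P),f.x.round(4),"rms",np.sqrt(np.mean(f.fun**2)).round(4))
E
python3 - <<'E'
from h import *
import pickle
c=pickle.load(open("w3.pkl","rb"));p=cv2.imread("pics/w3.png");ring(c,p,[.5435,.077]);ring(c,p,[.5435,.077],.029)
T=onz(c,278,322,.0553+.028);print("lid",T);
c=pickle.load(open("w2.pkl","rb"));p=cv2.imread("pics/w2.png");ring(c,p,[.5435,.077]);ring(c,p,[.5435,.077],.026)
E
```

```text
ring 40 [0.5429 0.0757 0.0384] rms 0.0007
ring 40 [0.544  0.0765 0.0395] rms 0.0007
ring 39 [0.5434 0.0751 0.0382] rms 0.0002
ring 39 [0.5446 0.0759 0.0395] rms 0.0005
lid [0.54153726 0.08488813 0.0833    ]
ring 84 [0.5429 0.0765 0.0383] rms 0.0003
ring 84 [0.5439 0.0773 0.0395] rms 0.001
ring 84 [0.5449 0.0748 0.0392] rms 0.0003
ring 84 [0.5451 0.0749 0.0395] rms 0.0004
```

```bash
python3 -m jog '255 -.002 -.007 0 0;255 -.001 -.003 0 0;255 0 0 0 0'
python3 - <<'E'
from h import *
s=st();print(totool(np.r_[.5434,.0772,.037]-s["position"]))
E
```

```text
time_s: 5.43
position: [0.5437, 0.0775, 0.0551]
orientation: [-0.14, -3.133, -0.012]
contact_force: [-0.3, 0.4, -1.3]
width: 0.765
t 5.43 tcp [0.5437 0.0775 0.0551] w 0.765 F [-0.3  0.4 -1.3]
[ 0.00022518 -0.00042875  0.01811297]
```

```bash
python3 -m jog '255 0 0 .008 0;255 0 0 .004 0;255 0 0 0 0'
python3 - <<'E'
from h import *
s=st();print(totool(np.r_[.5434,.0772,.037]-s["position"]))
E
```

```text
time_s: 5.68
position: [0.5456, 0.0775, 0.0438]
orientation: [-0.141, -3.137, -0.013]
contact_force: [-0.6, -0.4, -0.7]
width: 0.763
t 5.68 tcp [0.5456 0.0775 0.0438] w 0.763 F [-0.6 -0.4 -0.7]
[ 0.00210999 -0.00057175  0.00678845]
```

```bash
python3 -m jog '255 .003 -.0005 .002 0;255 .001 0 .003 0;255 .0005 0 .001 0;255 0 0 0 0'
python3 - <<'E'
from h import *
s=st();print(totool(np.r_[.5434,.0772,.037]-s["position"]))
E
```

```text
time_s: 6.02
position: [0.5413, 0.0774, 0.0375]
orientation: [0.141, 3.138, 0.013]
contact_force: [1.5, -0.0, -0.5]
width: 0.763
t 6.02 tcp [0.5413 0.0774 0.0375] w 0.763 F [ 1.5 -0.  -0.5]
[-2.12361801e-03 -2.87107708e-05  4.52360280e-04]
```

```bash
python3 -m jog '255 -.002 0 0 0;255 0 0 0 0'; python3 -m jog '255 0 0 .001 0;255 0 0 .001 0';python3 - <<'E'
from h import *
import pickle
s=st();print(totool(np.r_[.5434,.0772,.037]-s["position"]))
c=camera_params("wrist");p,d=get_image("wrist");cv2.imwrite("pics/w4.png",p)
ring(c,p,[.5435,.0765]);print(onz(c,278,322,s["position"][2]+.028))
E
```

```text
time_s: 6.18
position: [0.5432, 0.0773, 0.0375]
orientation: [0.141, 3.138, 0.013]
contact_force: [0.6, 0.1, -0.8]
width: 0.769
time_s: 6.35
position: [0.5433, 0.0773, 0.0361]
orientation: [-0.141, -3.138, -0.013]
contact_force: [-4.9, -0.6, 10.8]
width: 0.763
t 6.35 tcp [0.5433 0.0773 0.0361] w 0.763 F [-4.9 -0.6 10.8]
[-9.98545489e-05 -9.49748979e-05 -8.58504980e-04]Traceback (most recent call last):
  File "<stdin>", line 5, in <module>
  File "h.py", line 42, in ring
    f=least_squares(lambda x:np.hypot(P[:,0]-x[0],P[:,1]-x[1])-(.0395 if fix else x[2]),[*x0,.0395],loss="soft_l1",f_scale=.0007)
    return func(*args, **kwargs)
    vector_fun = VectorFunction(
        fun_wrapped,
    ...<6 lines>...
        workers=workers
    )
    self._update_fun()
    ~~~~~~~~~~~~~~~~^^
    self.f = self.fun_wrapped(xp_copy(self.x))
             ~~~~~~~~~~~~~~~~^^^^^^^^^^^^^^^^^
    return np.atleast_1d(self.fun(x))
                         ~~~~~~~~^^^
    return self.f(x, *self.args, **self.kwargs)
           ~~~~~~^^^^^^^^^^^^^^^^^^^^^^^^^^^^^^
  File "h.py", line 42, in <lambda>
    f=least_squares(lambda x:np.hypot(P[:,0]-x[0],P[:,1]-x[1])-(.0395 if fix else x[2]),[*x0,.0395],loss="soft_l1",f_scale=.0007)
                                      ~^^^^^
IndexError: too many indices for array: array is 1-dimensional, but 2 were indexed
```

View pics/w4.png

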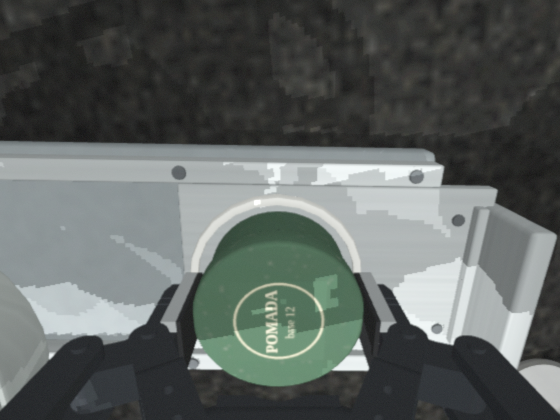

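The ring (around (276,200)) encloses the tin symmetrically, and contact came at the expected height. I'll release and back off.

```bash
python3 -m jog '255 0 0 -.0005 0;0 0 0 0 0;0 0 0 0 0;0 0 0 0 0;0 0 0 0 0;0 0 0 -.02 0;0 0 0 -.03 0;0 0 0 -.03 0;0 0 0 -.03 0;0 0 0 0 0'
python3 - <<'E'
from h import *
s=st()
c=camera_params("wrist");p,d=get_image("wrist");cv2.imwrite("pics/w5.png",p);X=cloud(c,d)
hsv=cv2.cvtColor(p,cv2.COLOR_BGR2HSV);g=(hsv[...,0]>45)&(hsv[...,0]<95)&(hsv[...,1]>60)
t=g&(abs(X[...,2]-.065)<.006);T=X[t];print("lid n",len(T),"z",np.percentile(T[:,2],[5,50,95]),"mid",(np.percentile(T,.5,axis=0)+np.percentile(T,99.5,axis=0))/2,np.ptp(T,axis=0))
A=np.c_[T[:,:2]-T[:,:2].mean(0),np.ones(len(T))];print("plane",np.linalg.lstsq(A,T[:,2],rcond=None)[0])
try: ring(c,p,[.5435,.0765])
except Exception as e: print(e)
E
```

```text
time_s: 7.23
position: [0.541, 0.0763, 0.1477]
orientation: [-0.141, -3.131, -0.013]
contact_force: [1.7, -0.3, 0.9]
width: 1.002
t 7.23 tcp [0.541  0.0763 0.1477] w 1.002 F [ 1.7 -0.3  0.9]
lid n 5222 z [0.06177286 0.06301175 0.06422414] mid [0.54221885 0.07661747 0.06250368] [0.06553173 0.06407746 0.00698385]
plane [ 0.00527613 -0.00122193  0.06300557]
ring 1 [0.5436 0.0766 0.0394] rms 0.0
ring 1 [0.5437 0.0767 0.0395] rms 0.0
```

View pics/w5.png

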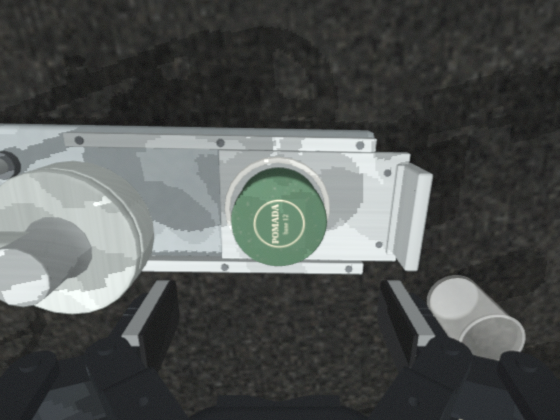

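The tin sits in the ring, level: lid at (279,215), depth z flat to 0.005. Next, shut the fingers, go outside the push plate and descend.

```bash
python3 -m jog '255 -.002 .035 0 0;255 -.002 .04 0 0;255 -.001 .04 0 0;255 0 .035 0 0;255 0 0 0 0'
python3 - <<'E'
from h import *
c=camera_params("top");print("beaker",onz(c,227,170,.068))
s=st();print(totool(np.r_[.560,.222,.045]-s["position"]))
E
```

```text
time_s: 7.7
position: [0.5579, 0.2274, 0.1427]
orientation: [-0.155, -3.125, -0.011]
contact_force: [-0.1, -0.6, -0.7]
width: 0.296
beaker [0.65153184 0.23038169 0.068     ]
t 7.7 tcp [0.5579 0.2274 0.1427] w 0.296 F [-0.1 -0.6 -0.7]
[-0.00389832 -0.00572701  0.09765702]
```

```bash
python3 -m jog '255 -.003 -.004 .03 0;255 0 0 .03 0;255 0 0 .025 0;255 0 0 .01 0;255 0 0 0 0'
python3 - <<'E'
from h import *
s=st();e=O+.1195*SY;print(e);print(totool(np.r_[.560,.222,.042]-s["position"]));print(totool(np.r_[e[:2]-[.002,0],.042]-s["position"]))
E
```

```text
time_s: 8.12
position: [0.5577, 0.2257, 0.041]
orientation: [-0.143, -3.123, -0.008]
contact_force: [-0.1, -0.7, -0.7]
width: 0.002
t 8.12 tcp [0.5577 0.2257 0.041 ] w 0.002 F [-0.1 -0.7 -0.7]
[0.54574032 0.07218655 0.        ]
[-0.00258182 -0.00346895 -0.0010557 ]
[-1.05047674e-04 -1.54140560e-01 -1.67118265e-03]
```

```bash
python3 -m jog '255 0 -.015 0 0;255 0 -.01 0 0;255 0 -.007 0 0;255 0 -.01 0 0;255 0 -.013 0 0;255 0 -.015 0 0;255 0 -.015 0 0;255 0 -.015 0 0;255 0 -.015 0 0'
python3 - <<'E'
from h import *
s=st();e=O+.1195*SY;print(totool(np.r_[e[:2]-[.002,0],.042]-s["position"]))
E
```

```text
time_s: 8.87
position: [0.5463, 0.1061, 0.0443]
orientation: [-0.149, -3.126, -0.025]
contact_force: [-0.6, 4.5, -2.0]
width: 0.004
t 8.87 tcp [0.5463 0.1061 0.0443] w 0.004 F [-0.6  4.5 -2. ]
[-0.0007156  -0.03402519  0.00173732]
```

```bash
python3 -m jog '255 0 -.012 .001 0;255 0 -.009 .001 0;255 0 -.006 0 0;255 0 -.004 0 0;255 0 -.002 0 0'; python3 -m jog '255 0 -.003 0 0;255 0 -.002 0 0'
```

```text
time_s: 9.28
position: [0.543, 0.069, 0.0445]
orientation: [-0.161, -3.128, -0.034]
contact_force: [0.9, 13.9, -2.6]
width: 0.005
time_s: 9.45
position: [0.5431, 0.0693, 0.0446]
orientation: [-0.168, -3.129, -0.053]
contact_force: [-0.6, 7.9, -0.6]
width: 0.001
```

```bash
python3 -m jog '255 0 -.005 0 0;255 0 -.004 0 0'; python3 -m jog '255 0 .015 0 0;255 0 .03 0 0;255 0 .03 -.02 0;0 0 0 -.04 0;0 0 0 -.04 0;0 0 0 -.04 0;0 0 0 -.04 0;0 0 0 -.03 0;0 0 0 0 0'
python3 - <<'E'
from h import *
s=st();Rm=R.from_rotvec(s["orientation"]).as_matrix();print(Rm.round(3))
p,d=get_image("top");np.save("top1.npy",d);cv2.imwrite("pics/top1.png",p);X=cloud(camera_params("top"),d)
m=(abs(X[...,0]-.54)<.06)&(abs(X[...,1]-.06)<.06)&(abs(X[...,2]-.058)<.008);P=X[m];print("plate",len(P),P.mean(0) if len(P) else 0)
print(totool(np.r_[.5558,-.1578,.30]-s["position"]))
E
```

```text
time_s: 9.62
position: [0.5432, 0.0693, 0.0449]
orientation: [-0.176, -3.13, -0.081]
contact_force: [0.1, 15.1, -0.7]
width: -0.001
time_s: 10.37
position: [0.5546, 0.1331, 0.2673]
orientation: [0.162, 3.136, 0.058]
contact_force: [0.7, 0.3, 0.9]
width: 0.845
t 10.37 tcp [0.5546 0.1331 0.2673] w 0.845 F [0.7 0.3 0.9]
[[-0.995  0.103  0.003]
 [ 0.103  0.994  0.037]
 [ 0.001  0.037 -0.999]]
plate 55 [0.54701011 0.05146766 0.05987903]
[-0.03105566 -0.28786596 -0.04322215]
```

The tray has hit its stop: plate centre y 0.0515 against 0.053 expected, and no movement under 15 N. Now up, and over the wheel to look at the scale and grip.

```bash
python3 -m jog '0 0 0 -.03 0;0 0 -.03 -.02 0;0 0 -.04 0 0;0 0 -.04 0 0;0 0 -.04 0 0;0 0 -.04 0 0;0 0 -.04 0 0;0 0 -.03 0 0;0 0 0 0 0'
python3 - <<'E'
from h import *
import pickle
s=st();print(s["orientation"].round(3))
c=camera_params("wrist");p,d=get_image("wrist");np.save("w6.npy",d);cv2.imwrite("pics/w6.png",p);pickle.dump(c,open("w6.pkl","wb"))
print(proj(c,[.465,-.145,.14]),proj(c,[.5558,-.1578,.274]))
E
```

```text
time_s: 11.17
position: [0.5237, -0.1407, 0.298]
orientation: [-0.145, -3.127, -0.035]
contact_force: [-0.5, 0.6, -0.5]
width: 0.999
t 11.17 tcp [ 0.5237 -0.1407  0.298 ] w 0.999 F [-0.5  0.6 -0.5]
[-0.145 -3.127 -0.035]
[262.7984485  125.07176515] [253.12541578 315.42731637]
```

View pics/w6.png

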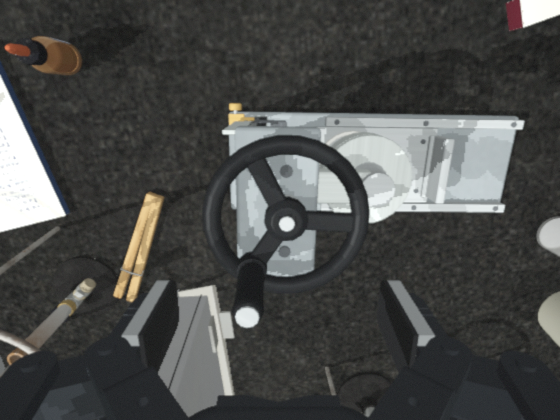

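The wheel hub is at (287,222), the grip top at (247,316), and the brass tab near (235,110). I'll put the scale from this view and from the side view into one crop, with depths.

Run:
```python
from h import *
import pickle
np.set_printoptions(suppress=True,linewidth=200)
c=pickle.load(open("w6.pkl","rb"));p=cv2.imread("pics/w6.png");d=np.load("w6.npy");X=cloud(c,d)
ps,ds=get_image("side");cv2.imwrite("pics/side1.png",ps);np.save("side1.npy",ds)
a=cv2.resize(p[95:140,215:305],(800,400),interpolation=cv2.INTER_NEAREST)
b=cv2.resize(ps[180:210,245:305],(400,200),interpolation=cv2.INTER_CUBIC)
b=np.hstack([b,cv2.resize(cv2.imread("pics/side0.png")[180:210,245:305],(400,200),interpolation=cv2.INTER_CUBIC)])
cv2.imwrite("pics/c3.png",np.vstack([a,b]))
print("z mm rows 100..132 step2, cols 222..290 step 4");print((X[100:134:2,222:292:4,2]*1000).round().astype(int))
print(onz(c,287,222,.235),onz(c,247,316,.276))
```

```text
z mm rows 100..132 step2, cols 222..290 step 4
[[  1  -1  -1  -1   0  -1   0  -2  -1  -1  -1  -1   0   0   0   0  -1  -1]
 [  0  -2  -2  -3  -1  -2  -1  -2  -1   0   2  -2  -1  -2 440  -2   0  -3]
 [ -3   0 111 112 111  -2  -1  -2  -2  -1  -1  -1  -1  -2   0  -2  -1  -2]
 [ -1  -1 108 112 109   0  -2  -1  -1   0   1  -2  -2   0  -1   0  -2  -1]
 [ -2  -1 110 111 110  -2  -2  -3  -1  -2  -1  -1  -2  -1  -1  -1  -1  -1]
 [ -2  -2  -3 107  -2   0   0  -2  -1  -4  -2  -3  -1  -1  -2  -2  -2  -1]
 [ -1  -1  15 108  16  14  15  14  15  15  15  15  13  14  13  13  13  13]
 [ -1  -2 109 110 109 109  16  17  15  16  17  17  17  18  14  16  16  16]
 [ -3  -1 109 109 110 109  36  36  39  39  39  30  17  16  17  17  18  17]
 [ -2  -1 108 109 109 109 109 110  70  69  69  69  17  17  17  18  17 440]
 [ -3  -1 109 110 109 109 108 109 124 127 128 128 128 123 122 122  17  18]
 [ -2  -1 109 126 126 125 125 129 123 127 127 440 130 131 131 130  17  15]
 [ -1   1 147 146 146 146 145 151 149 149 144 138 130 130 129 129  16  16]
 [ -2   0 166 165 199 199 199 198 199 198 197 198 196 196 195 195 195 194]
 [  0 183 183 181 202 201 202 200 202 203 202 202 201 201 201 203 202 201]
 [194 194 194 193 203 202 202 202 202 201 204 201 201 203 204 202 202 202]
 [194 193 194 200 203 203 203 202 203 203 202 203 203 203 203 202 204 202]]
[ 0.51747694 -0.13383221  0.235     ] [ 0.55441963 -0.16090607  0.276     ]
```

View pics/c3.png

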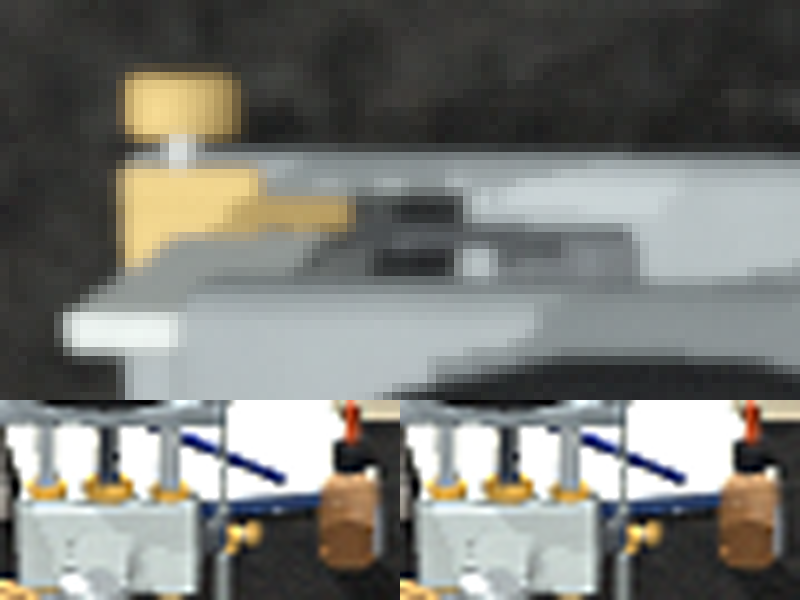

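Brass nose top is at z ≈ 109 mm (mid-height ≈ 107 to 108 with the bias) and pointer top ≈ 128 mm. I'll check the head height against the carriage top and work out the way to the grip.

Run:
```python
from h import *
import pickle
c=pickle.load(open("w6.pkl","rb"));d=np.load("w6.npy");X=cloud(c,d)
for n,XX in(("wrist",X),("top",cloud(camera_params("top"),np.load("top0.npy")))):
    m=(abs(XX[...,0]-.527)<.06)&(XX[...,1]>-.12)&(XX[...,1]<.01);h,e=np.histogram(XX[m][:,2]*1000,bins=np.arange(80,160,2));print(n,[(int(b),int(a)) for a,b in zip(h,e) if a>3])
m=(X[...,2]>.262)&(X[...,2]<.29)&(abs(X[...,0]-.554)<.03)&(abs(X[...,1]+.16)<.03);print("grip top",m.sum(),np.median(X[m],axis=0),(X[m].min(0)+X[m].max(0))/2)
s=get_state();print(totool(np.r_[.555,-.160,.247]-s["position"]))
```

```text
wrist [(80, 17), (82, 16), (84, 18), (86, 14), (88, 16), (90, 18), (92, 25), (94, 31), (96, 7), (98, 6), (100, 33), (102, 450), (104, 2310), (106, 165), (108, 40), (110, 34), (112, 26), (114, 6), (116, 7), (118, 15), (120, 17), (122, 14), (124, 13), (126, 17), (128, 21), (130, 37), (132, 501), (134, 318), (136, 26), (138, 513), (140, 308)]
top [(90, 5), (94, 4), (96, 7), (98, 12), (100, 20), (102, 59), (104, 82), (106, 70), (108, 71), (110, 59), (112, 31), (114, 9), (116, 8), (120, 4), (124, 5), (128, 4), (130, 10), (132, 17), (134, 28), (136, 29), (138, 30), (140, 25), (142, 19), (144, 12), (146, 6)]
grip top 916 [ 0.55084349 -0.16052544  0.2738145 ] [ 0.55341106 -0.16131786  0.26989129]
[-0.03362784 -0.02199173  0.04990904]
```

```bash
python3 -m jog '0 -.018 -.012 -.005 0;0 -.015 -.01 -.003 0;0 0 0 0 0;0 0 0 0 0'
python3 - <<'E'
from h import *
s=st();print(totool(np.r_[.5545,-.1605,.247]-s["position"]))
E
```

```text
time_s: 11.6
position: [0.5544, -0.1573, 0.3005]
orientation: [-0.134, -3.119, -0.047]
contact_force: [0.4, 0.7, 0.1]
width: 1.003
t 11.6 tcp [ 0.5544 -0.1573  0.3005] w 1.003 F [0.4 0.7 0.1]
[-0.00149965 -0.00473138  0.05341103]
```

```bash
python3 -m jog '0 -.001 -.004 .012 0;0 0 -.001 .018 0;0 0 0 .015 0;0 0 0 .005 0;0 0 0 0 0'
python3 - <<'E'
from h import *
s=st();print(totool(np.r_[.5545,-.1605,.247]-s["position"]))
E
```

```text
time_s: 12.02
position: [0.5523, -0.155, 0.2451]
orientation: [-0.122, -3.117, -0.049]
contact_force: [-1.2, -0.2, -0.3]
width: 1.001
t 12.02 tcp [ 0.5523 -0.155   0.2451] w 1.001 F [-1.2 -0.2 -0.3]
[-0.00259287 -0.00519722 -0.00216138]
```

```bash
python3 -m jog '60 -.002 -.004 -.002 0;120 0 -.001 0 0;255 0 0 0 0;255 0 0 0 0;255 0 0 0 0;255 0 0 0 0;255 0 0 0 0;255 0 0 0 0;255 0 0 0 0;255 0 0 0 0'
python3 - <<'E'
from h import *
s=st();print(R.from_rotvec(s["orientation"]).as_matrix().round(3))
E
```

```text
time_s: 12.85
position: [0.5543, -0.1599, 0.249]
orientation: [-0.119, -3.119, -0.047]
contact_force: [0.9, 1.0, -1.2]
width: 0.19
t 12.85 tcp [ 0.5543 -0.1599  0.249 ] w 0.19 F [ 0.9  1.  -1.2]
[[-0.997  0.076 -0.019]
 [ 0.076  0.997  0.031]
 [ 0.021  0.029 -0.999]]
```

```bash
cat > k.py <<'E'
from h import *
import sys,json,os
def plan(step,n,cx=.5196,cy=-.1327):
    s=st();q=s["position"];a=np.arctan2(q[1]-cy,q[0]-cx)
    L=json.load(open("pts.json")) if os.path.exists("pts.json") else []
    L.append([*q]);json.dump(L,open("pts.json","w"))
    P=np.array(L)
    if len(P)>3:
        f=least_squares(lambda x:np.hypot(P[:,0]-x[0],P[:,1]-x[1])-.043,[cx,cy]).x;print("fit centre",f.round(4));cx,cy=f;a=np.arctan2(q[1]-cy,q[0]-cx)
    an=np.unwrap(np.arctan2(P[:,1]-cy,P[:,0]-cx));print("angle",np.degrees(a).round(1),"turned",(an[0]-an[-1]).round(3),"mm",((an[0]-an[-1])*1.5915).round(2),"r",np.hypot(q[0]-cx,q[1]-cy).round(4))
    pos=q.copy()
    for i in range(n):
        a-=np.radians(step);nx=np.array([cx+.043*np.cos(a),cy+.043*np.sin(a),.249]);print((totool(nx-pos)*1000).round(1));pos=nx
plan(float(sys.argv[1]),int(sys.argv[2]))
E
python3 k.py 12 6
```

```text
t 12.85 tcp [ 0.5543 -0.1599  0.249 ] w 0.19 F [ 0.9  1.  -1.2]
angle -38.2 turned 0.0 mm 0.0 r 0.0441
[ 6.7 -6.3 -0.1]
[ 7.1 -5.6 -0. ]
[ 8.1 -4.   0.1]
[ 8.7 -2.2  0.1]
[ 9.  -0.3  0.2]
[8.9 1.5 0.2]
```

```bash
python3 -m jog '255 .0065 -.0063 0 0;255 .007 -.0055 0 0;255 .008 -.004 0 0;255 .0085 -.0025 0 0;255 .009 -.001 0 0'; python3 k.py 15 8
```

```text
time_s: 13.27
position: [0.5141, -0.1757, 0.249]
orientation: [-0.117, -3.126, -0.054]
contact_force: [3.8, 6.8, -1.4]
width: 0.194
t 13.27 tcp [ 0.5141 -0.1757  0.249 ] w 0.194 F [ 3.8  6.8 -1.4]
angle -97.3 turned 1.032 mm 1.64 r 0.0434
[11.   2.4  0.2]
[10.1  4.8  0.3]
[8.5 7.3 0.4]
[6.4 9.2 0.4]
[ 3.7 10.6  0.4]
[ 0.9 11.2  0.4]
[-2.  11.   0.3]
[-4.8 10.1  0.3]
```

```bash
python3 -m jog '255 .011 .0024 0 0;255 .010 .0048 0 0;255 .0085 .0073 0 0;255 .0064 .0092 0 0;255 .0037 .0106 .0003 0;255 .001 .0112 .0003 0;255 -.002 .011 .0003 0;255 -.0048 .010 .0003 0'; python3 k.py 15 10
```

```text
time_s: 13.93
position: [0.4842, -0.1106, 0.2489]
orientation: [0.131, 3.126, 0.037]
contact_force: [0.9, -3.2, -0.9]
width: 0.188
t 13.93 tcp [ 0.4842 -0.1106  0.2489] w 0.188 F [ 0.9 -3.2 -0.9]
angle 147.9 turned 3.035 mm 4.83 r 0.0417
[-5.3  9.8  0.2]
[-8.6  7.2  0.3]
[-10.2   4.8   0.2]
[-11.    2.    0.2]
[-11.2  -0.9   0.1]
[-10.6  -3.8   0. ]
[-9.2 -6.4 -0. ]
[-7.2 -8.6 -0.1]
[ -4.8 -10.2  -0.2]
[ -2.  -11.   -0.2]
```

```bash
python3 -m jog '255 -.0055 .0098 0 0;255 -.0084 .0075 0 0;255 -.0102 .005 0 0;255 -.011 .002 0 0;255 -.0112 -.0007 0 0;255 -.0106 -.0036 0 0;255 -.0092 -.0062 0 0;255 -.0072 -.0086 0 0;255 -.0048 -.010 0 0;255 -.002 -.011 0 0'; python3 k.py 15 10
```

```text
time_s: 14.77
position: [0.5637, -0.129, 0.249]
orientation: [-0.125, -3.136, -0.048]
contact_force: [0.1, 3.0, 1.2]
width: 0.187
t 14.77 tcp [ 0.5637 -0.129   0.249 ] w 0.187 F [0.1 3.  1.2]
fit centre [ 0.5208 -0.1332]
angle 5.5 turned 5.511 mm 8.77 r 0.0431
[ -0.4 -11.2  -0.4]
[  2.4 -11.   -0.3]
[  5.2 -10.   -0.3]
[ 7.6 -8.3 -0.2]
[ 9.5 -6.  -0.2]
[10.7 -3.4 -0.1]
[11.2 -0.5  0. ]
[11.   2.4  0.1]
[10.   5.2  0.2]
[8.3 7.6 0.3]
```

```bash
python3 -m jog '255 -.0004 -.0112 0 0;255 .0024 -.011 0 0;255 .005 -.010 0 0;255 .0075 -.0084 0 0;255 .0095 -.0062 0 0;255 .0107 -.0036 0 0;255 .0112 -.0008 0 0;255 .011 .002 0 0;255 .010 .005 0 0;255 .0084 .0074 0 0'; python3 k.py 15 10
```

```text
time_s: 15.6
position: [0.4866, -0.1594, 0.249]
orientation: [0.139, 3.124, 0.095]
contact_force: [7.8, 1.6, -5.4]
width: 0.186
t 15.6 tcp [ 0.4866 -0.1594  0.249 ] w 0.186 F [ 7.8  1.6 -5.4]
fit centre [ 0.5208 -0.1332]
angle -142.6 turned 8.097 mm 12.89 r 0.0431
[6.4 9.2 0.5]
[ 3.8 10.5  0.6]
[ 1.  11.2  0.7]
[-1.9 11.   0.7]
[-4.7 10.2  0.7]
[-7.2  8.6  0.6]
[-9.2  6.4  0.5]
[-10.5   3.8   0.3]
[-11.2   1.    0.2]
[-11.1  -1.9  -0. ]
```

```bash
python3 -m jog '255 .0064 .0092 .0005 0;255 .0038 .0105 .0006 0;255 .001 .0112 .0006 0;255 -.0017 .011 .0006 0;255 -.0045 .0103 .0006 0;255 -.007 .0087 .0005 0;255 -.009 .0066 .0004 0;255 -.0104 .004 .0003 0;255 -.0112 .0012 .0002 0;255 -.0111 -.0017 0 0'; python3 k.py 15 6
```

```text
time_s: 16.43
position: [0.524, -0.0903, 0.249]
orientation: [-0.146, -3.121, -0.09]
contact_force: [-2.0, 5.5, 3.8]
width: 0.186
t 16.43 tcp [ 0.524  -0.0903  0.249 ] w 0.186 F [-2.   5.5  3.8]
fit centre [ 0.5208 -0.1332]
angle 85.7 turned 10.397 mm 16.55 r 0.043
[-11.2  -1.3  -0.3]
[-10.4  -4.1  -0.4]
[-9.  -6.7 -0.5]
[-7.  -8.8 -0.6]
[ -4.5 -10.3  -0.7]
[ -1.7 -11.1  -0.7]
```

```bash
cat > tab.py <<'E'
from h import *
import pickle
np.set_printoptions(suppress=True,linewidth=220)
c0=pickle.load(open("w6.pkl","rb"));nose=onz(c0,252,119,.1095)
c=camera_params("wrist");s=st();p,d=get_image("wrist");X=cloud(c,d);cv2.imwrite("pics/tab.png",p)
u,v=proj(c,nose);print("nose",nose,"px",u,v)
u,v=int(round(u)),int(round(v))
hsv=cv2.cvtColor(p,cv2.COLOR_BGR2HSV);b=cv2.inRange(hsv,(15,90,80),(32,255,255))>0;b[:, :max(0,u-45)]=0;b[:,u+25:]=0;b[:max(0,v-30)]=0;b[v+30:]=0
ys,xs=np.nonzero(b);print("brass",len(xs),xs.min(),xs.max(),ys.min(),ys.max(),np.percentile(X[b][:,2]*1000,[10,50,90]).round(1))
print("cols",u-16,"..step2 rows",v-10)
print((X[v-10:v+14,u-16:u+32:2,2]*1000).round().astype(int))
print("gray");print(p[v-10:v+14,u-16:u+32:2].mean(-1).astype(int))
m=(abs(X[...,2]-.203)<.004)&(abs(X[...,0]-.5)<.06)&(abs(X[...,1]+.13)<.06);print("top plate",np.median(X[m][:,2]))
E
python3 tab.py
```

```text
t 16.43 tcp [ 0.524  -0.0903  0.249 ] w 0.186 F [-2.   5.5  3.8]
nose [ 0.46107154 -0.1550266   0.1095    ] px 178.02036193153077 130.5134931417369
brass 357 149 180 111 134 [106.2 108.9 111.1]
cols 162 ..step2 rows 121
[[ -2  -2  -3  17  15  15  16  16  16  16  15  16  16  15  15  15  15  16  16  17  17  15  16  15]
 [ -1  -1  -1  15  17  17  16  17  15  17  14  16  16  16  16  17  16  17  16  16  16  15  15  17]
 [  0   0  14  16  15  16  17  16  18  18  16  16  16  16  17  17  16  16  18  16  15  17  17  15]
 [109 108 108 107  15  16  16  16  16  17  22  21  22  20  21  19  20  19  19  20  19  20  20  17]
 [108 109 110 107  16  16  17  18  34  35  36  33  33  34  35  33  33  32  33  32  30  31  31  30]
 [108 108 109 109  17  18  18  46  47  46  46  46  45  46  45  49  48  49  50  50  49  50  44  35]
 [110 109 110 107  18  59  57  59  59  58  58  57  57  57  59  59  59  59  58  61  59  59  51  35]
 [109 109 108 107 108 107 108 108 108 106  68  68  66  69  70  70  69  69  69  70  70  61  50  36]
 [107 107 109 109 107 108 108 108 110 106  78  77  81 102  79  79  79  80  80  80  74  6
[... 3208 characters left out ...]
99  85  53  53  49  48  66 113 136 136 142 183 200 200 152 137 136 132 136]
 [152 145 139 140 138 103  76  67  65  65  67 109 139 136 138 171 198 202 200 153 138 137 133 135]
 [120 114 114 107 104  89  79  75  55  54  95 139 136 138 161 195 202 201 199 151 138 135 133 134]
 [121 138 140  99  75  74  79  78  74  83 137 140 136 160 192 201 201 202 199 151 138 136 132 132]
 [ 90 108 108  85  78  76  81  81  90 129 136 136 135 179 197 197 197 197 196 152 136 134 132 132]
 [109 110 111 109 107 108 108 107 110 123 123 121 122 144 152 152 153 152 157 137 127 128 124 123]
 [127 126 127 126 126 123 125 125 126 126 125 125 122 124 126 126 127 126 129 127 126 126 124 125]]
top plate 0.20272307956777127
```

Wrist depth shows the pointer top ≈ 111.3 and the tab top ≈ 108.6. With the tab 5 mm thick and the pointer about 3 mm, about 3.4 mm remains (about 122° of wheel).

```bash
python3 -m jog '255 -.0112 -.0013 -.0003 0;255 -.0104 -.004 -.0004 0;255 -.009 -.0065 -.0005 0;255 -.007 -.0086 -.0006 0;255 -.0046 -.0102 -.0006 0;255 -.002 -.011 -.0006 0;255 .001 -.0112 -.0005 0'; python3 k.py 10 3
```

```text
time_s: 17.07
position: [0.5618, -0.1465, 0.2489]
orientation: [-0.137, -3.105, -0.096]
contact_force: [-6.6, 5.5, 4.7]
width: 0.189
t 17.07 tcp [ 0.5618 -0.1465  0.2489] w 0.189 F [-6.6  5.5  4.7]
fit centre [ 0.5208 -0.1332]
angle -18.0 turned 12.206 mm 19.43 r 0.0431
[ 2.4 -7.1 -0.4]
[ 3.5 -6.6 -0.3]
[ 4.6 -5.9 -0.2]
```

```bash
python3 -m jog '255 .003 -.007 0 0;255 .003 -.005 0 0;255 0 0 0 0'; python3 k.py 10 1; python3 tab.py | head -34
```

```text
time_s: 17.32
position: [0.5552, -0.159, 0.249]
orientation: [-0.142, -3.105, -0.107]
contact_force: [-5.0, 1.6, 2.4]
width: 0.19
t 17.32 tcp [ 0.5552 -0.159   0.249 ] w 0.19 F [-5.   1.6  2.4]
fit centre [ 0.5208 -0.1332]
angle -36.9 turned 12.535 mm 19.95 r 0.043
[ 4.5 -6.  -0.3]
t 17.32 tcp [ 0.5552 -0.159   0.249 ] w 0.19 F [-5.   1.6  2.4]
nose [ 0.46107154 -0.1550266   0.1095    ] px 260.1623907734906 82.24179432380377
brass 254 231 248 62 93 [ -0.6 109.1 111.7]
cols 244 ..step2 rows 72
[[  0  -2   0  -1 201 202 202 201 201 203 201 203 202 202 202 203 203 202 203 203 202 202 203 203]
 [ -1  -2  -2 200 203 201 202 202 203 202 201 202 202 203 202 202 202 202 203 203 203 202 202 202]
 [ -3  -2  -2 202 202 201 201 203 203 202 201 202 202 202 203 203 202 202 203 201 202 203 202 203]
 [ -1  -1   0 201 203 202 203 202 203 203 203 204 203 202 203 203 203 202 203 203 203 202 202 202]
 [108 108 108 201 203 202 202 203 204 203 203 201 203 203 203 203 202 203 202 203 202 202 203 202]
 [194 194 194 201 203 205 202 203 203 204 203 204 203 202 203 203 204 203 203 202 202 202 202 203]
 [194 19
[... 1574 characters left out ...]
]
 [ 17  16  17 202 202 202 202 220 220 221 222 222 223 224 224 223 224 223 223 223 222 224 225 224]
 [ 16  17  17 202 202 203 219 221 220 222 223 222 224 223 222 225 224 223 225 224 225 224 224 223]]
gray
[[ 88  73  58  86 172 185 185 180 176 175 176 175 174 174 174 174 175 174 173 172 171 169 170 167]
 [ 60  56  57 122 190 195 195 189 184 183 184 182 183 183 183 185 185 185 184 183 183 183 179 180]
 [ 57  60  62 154 199 203 204 202 191 189 190 191 191 191 192 192 192 191 192 191 190 188 188 188]
 [ 99 101 106 173 204 209 211 210 198 197 196 197 197 199 198 198 198 199 199 198 197 195 196 194]
 [191 195 193 187 201 205 214 213 201 201 202 202 202 203 204 204 204 204 204 204 203 202 201 201]
```

```bash
python3 -m jog '0 0 0 0 0;0 0 0 0 0;0 0 0 0 0;0 0 0 0 0;0 0 0 0 0;0 0 0 -.02 0;0 0 0 -.03 0;0 0 0 -.02 0;0 0 0 0 0'; python3 -m jog '0 .02 0 0 0;0 .03 0 0 0;0 .02 0 0 0;0 0 0 0 0;0 0 0 0 0'; python3 tab.py
```

```text
time_s: 18.12
position: [0.5587, -0.1641, 0.3164]
orientation: [-0.146, -3.108, -0.115]
contact_force: [1.2, -0.5, 0.9]
width: 1.0
time_s: 18.53
position: [0.4886, -0.1572, 0.3159]
orientation: [-0.145, -3.112, -0.115]
contact_force: [0.2, -0.4, -0.8]
width: 1.001
t 18.53 tcp [ 0.4886 -0.1572  0.3159] w 1.001 F [ 0.2 -0.4 -0.8]
nose [ 0.46107154 -0.1550266   0.1095    ] px 263.2160613437396 155.67001823663293
brass 202 242 264 141 163 [107.3 108.8 111. ]
cols 247 ..step2 rows 146
[[111 111 110  17  19  18  18  19  16  17  18  18  17  17  17  18  17  18  16  17  17  16  15  18]
 [111 111 110  29  28  28  28  28  28  29  28  27  29  16  16  14  17  17  16  15  17  16  16  14]
 [107  38  38  38  38  37  38  39  39  40  40  39  39  18  16  16  16  17  16 459  18  17  15  17]
 [107  48  48  46  46  45  46  50  49  49  49  49  49  15  17  16  17  18  16  16  19  18  19  15]
 [108  55  54  55  55  56  54  56  54  53  55  54  54  17  17  17  17  16  18  17  16  17  15  16]
 [109 108 108 109 108  63  63  64  64  63  65  64  63  64  17  17  17  16  17  16  16  16  17  17]
 [109 107 109 109 107
[... 3472 characters left out ...]
139 139 138 132 124 123 122  69  69  65  66  83 133 133 128 123 118 117 114]
 [149 139 140 140 139 139 139 139 128 109 111 109  85  84  86  85  89 132 131 128 121 113  97 104]
 [146 140 140 140 140 140 139 138 135 128 128 126 100  89  90  89  99 121 122 116 100  95  87 102]
 [144 141 141 139 140 139 139 139 136 112 111 112  96  89  89  85  78 115 107  94  87  87  85 101]
 [143 139 141 141 141 141 139 138 138 126 125 126 105  72  70  73  65 106 100  87  85  85  87 102]
 [142 140 139 140 141 140 139 139 137 110  98 100  91  77  76  76  75  87  90  83  85  83  89 112]
 [143 139 140 141 142 141 141 141 139 130 127 128 128 127 129 127 127 115  93  91  93  94  95 116]]
top plate 0.2026689227713182
```

The pointer top at its tip is 107.5 to 108 against tab top 108.5, so the mid-heights match within about 1.5 mm for any plausible pointer thickness. Last check before hand-in: a side-view crop of tin under bell, plus the bystanders and the tray.

Run:
```python
from h import *
st();p,d=get_image("side");p0=cv2.imread("pics/side0.png")
X=cloud(camera_params("side"),d)
m=cv2.inRange(cv2.cvtColor(p,cv2.COLOR_BGR2HSV),(45,60,20),(95,255,255))>0
m[:200]=0;m[260:]=0;m[:,:230]=0;m[:,300:]=0;P=X[m];print("green under bell",m.sum(),(np.percentile(P,2,axis=0)+np.percentile(P,98,axis=0))/2 if m.sum() else 0,np.ptp(P,axis=0) if m.sum() else 0)
df=cv2.absdiff(p,p0).max(-1)
for n,(x,y) in dict(beaker=(213,291),dish=(215,358),carton=(317,283),bottle=(297,197),orange=(294,349)).items(): print(n,df[y-15:y+15,x-15:x+15].mean().round(1))
q,dt=get_image("top");XX=cloud(camera_params("top"),dt);k=(abs(XX[...,0]-.54)<.06)&(abs(XX[...,1]-.06)<.03)&(abs(XX[...,2]-.058)<.006);print("plate",k.sum(),XX[k].mean(0))
cv2.imwrite("pics/end.png",cv2.resize(p[150:300,190:340],(600,600),interpolation=cv2.INTER_CUBIC))
```

```text
t 18.58 tcp [ 0.4887 -0.1571  0.3157] w 0.998 F [-0.1 -0.8 -0.6]
green under bell 93 [ 0.5262685  -0.02716387  0.03651057] [0.09819774 0.11494301 0.04777067]
beaker 2.8
dish 1.0
carton 9.8
bottle 3.1
orange 2.5
plate 59 [0.54162638 0.05232034 0.05898142]
```

View pics/end.png

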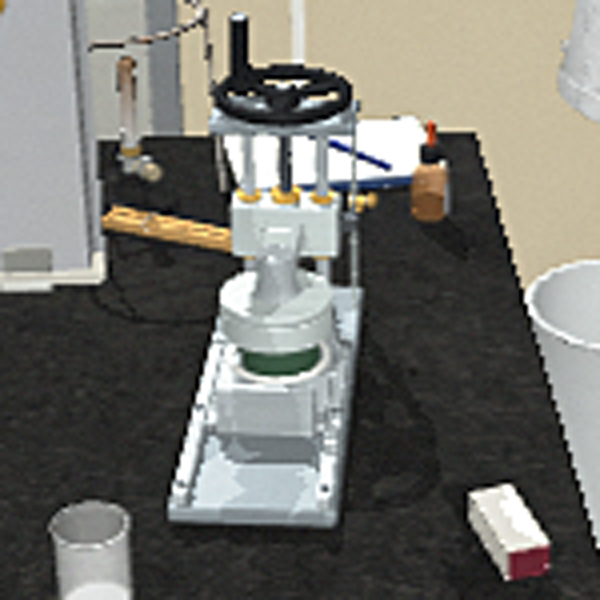

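The tin stands in the ring under the lowered bell at (282,358), the tray is home, and nothing else has moved: the carton is at the same pixel, so its difference is only the arm's shadow. Handing in.

```bash
python3 -c "
from bench import *
print(job_done());print(get_state()['time_s'])"
```

```text
the job is handed in; nothing more can be done
None
the job is handed in; nothing more can be done
```

The job is handed in at 18.6 s of the 69 s allowed; no verdict is reported.

I set the green tin in the tray's ring and pushed the tray to its stop, where it would not move further under 15 N. I then cranked the handwheel about two turns (12.5 rad, 19.9 mm of lowering) and let go, leaving the open gripper clear above.

**Last checks:**
- **Tin:** it stood level in the ring before the push, and afterwards the side view shows it upright in the ring under the bell. The bell hides its lid now, so I could not measure its centring again; the green depth patch there was too small and noisy to use.
- **Tray:** the push plate is at its expected home place, within about 1 mm.
- **Pointer:** its top is at 107.5–108 mm and the tab's top at 108.5 mm. The pointer's thickness is not given, so it is level to about 1.5 mm rather than exactly.
- **Bystanders:** the beaker, dish and bottle are unchanged in the side view. The carton showed some image difference, but it is at the same pixel; I took it for the arm's shadow.

One disagreement: the ring fit gave a radius of 38.3 mm against 39.5 mm expected, and the stand's x differed by 2–3 mm between the cameras. I went by the wrist camera.

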